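Set the lead-stop dial on the pencil jig

ROBOT

A 6-joint arm with a two-finger parallel gripper is mounted at the origin on the work surface. World frame = base frame: x ahead of the robot, y to its left, z up, the work surface at z = 0. Lengths are in m, angles in rad, forces in N, time in s.
With the tool pointing down it reaches from about 0.275 to 1 m from the base axis. Payload 8.4 kg.
Tool frame: the origin (TCP) lies midway between the tips of the shut fingers; the grasp point (between the pads) lies 19 mm behind it; z points along the fingers, y is the line along which they close (so a half turn about z gives the same grasp; the last joint's range is limited). The gripper opens to 85 mm and grips with 20 to 120 N. Pads are 22 mm wide; open, the fingers measure 114 mm over their backs; the gripper's body (76 mm by 85 mm) begins 54 mm behind the grasp point. The pads swing forward as they close: fully open they stand 13 mm farther back than shut.
Start: joints at [-1.232, 0.353, 1.633, -0, 1.155, -0.002], TCP at [0.209, -0.589, 0.231] pointing down, gripper open.
Joint ranges: [-2.63, 2.63], [-0.92, 2.1], [0.06, 2.66], [-1.3, 4.44], [0, 2.69], [-3.02, 3.02]. Speed limits (rad/s): [2.22, 2.22, 2.79, 3.14, 3.14, 3.14].

INTERFACE

Orientations are given as a unit quaternion [x, y, z, w].
In Python, from plant import * gives the robot as it stands.
- The arm moves only by the shell command python3 -m jog 'ROWS' [FORCE]. ROWS is JSON, a list of rows, each a list of 5 numbers: the finger opening in cm, from 0 to 8.54, then the shift along the world's x, y, z in cm, then the turn about the world's z in degrees. A call has 1 to 20 rows; each row is the pose to reach, as a shift and turn from the pose commanded when the call began; what a row does not reach only later rows make up. A row lasts 1/12 s, in which the tool goes at most 41.7 mm and 7.16 degrees, less where a joint would pass 70% of its speed; a pose out of reach is approached as far as the arm can. A call with a gripper value outside its range is refused whole. The fingers move at their own pace and stop on an object; FORCE is the grip in N (left out, the last holds). Time passes only in rows, so rows that repeat a pose let the fingers close. It gives the time, the measured TCP pose, the force, the opening and the grip force at its end, in the units of the state.
- get_state(): the state, without advancing time (a new reading comes with each control period).
- get_image(name): name is "side" or "top" or "wrist"; returns (picture, depth): 400x640x3 uint8, red, green, blue; 400x640 float32, m along the optical axis (not along the pixel's ray), 0 where there is no reading.
- camera_params(name): a dict with "mtx" (3x3 intrinsics, pixels), "eye" and "orientation" of the camera in the world. Camera axes: x right, y down, z forward; pixel columns grow to the right and rows downward; lengths in m; the calibration is good to about 2 mm. The wrist camera is an equidistant fisheye: a pixel r from the principal point sees the ray r / f radians off the axis. A picture is of the moment at which its call begins: read the wrist's pose just before it. camera_params takes no time and is no camera call; for the wrist camera it gives the pose at the moment of the call.
- close_job(): hands the job in; it is judged then, once.
The state is a dict: "time": time; "joint_positions": joint angles; "qvel": joint speeds; "effort": joint torques, N m; "tcp_pos": TCP position; "ee_rot": TCP orientation; "contact_force": force on the tool from outside, world axes, zero at the start; "moment": the same for the moment, N m; "width": finger opening in m; "finger_force": force on a finger pad.
Only numpy, scipy, OpenCV 4.12 (cv2) and the standard library are available. Lean on these libraries where they do the work, as an engineer would, in place of code of your own. Each camera call takes 0.05 s, during which the arm holds its last target. There are 200 camera calls.

TASK

The brake flap of the pencil jig is stuck down tight: lever it up with the wooden-handled pry blade pushed under its lip, and lay the blade down flat on the bamboo board. With the flap up, push the dial's fin pointer round to the arrow-shaped index, then press the flap fully down again. Leave the mug, the lead dispenser, the chopstick rest and the arrow where they are.

Things in the scene. Friction and masses are not known exactly. Their poses are not given: they have to be found in the camera images.
- jig: Fixed jig on a dark wooden plate 170 x 270 x 12 mm (x, y, z). Origin: centre of its underside; its -x side faces the robot (yaw varies), z up. The dial is at its -y end, the brake flap at its +y end.
- dial_axis (a point): Point on the dial's upright turning axis, at the top face of the round steel dial disc (disc radius 62 mm, top face 35 mm above the table). It sits on a flat aluminium ring of radius 100 mm, top 18 mm above the table.
- dial (a joint): Turn of the dial in rad, counter-clockwise from above positive, about 0 when its pointer points to the jig's -x, limits -0.9 to 2.3; it stays where it is left (about 0.1 N m to turn).
- pointer (a point): Just beyond the end of the dial's dark upright fin pointer: 80 mm from the dial axis, 53 mm above the table. The fin is 12 mm thick, 35 to 71 mm above the table, and runs radially from 30 mm behind the dial axis to 78 mm out (the longer end points). Site frame: -x points outward along the fin. Closed fingers pushing on its flat side turn the dial.
- index_tip (a point): Tip of the dark arrow-shaped index block, which sits on the aluminium ring at 80 to 100 mm from the dial axis, pointing inward at it; arrow 17 mm wide and 13 mm tall, top 31 mm above the table. The point is 80 mm from the dial axis. Its angle round the dial differs every time; the pointer is to point at it.
- flap (a joint): Opening angle of the steel brake flap in rad: 0 down (shut), grows as its robot-side lip rises, limit 1.3. Stiff hinge (about 0.2 N m): it stays at any angle.
- flap_hinge (a point): Middle of the flap's hinge, 41.5 mm above the table, at its far (jig +x) end; frame moves with the flap, -x points to the lip. Flap: 10 mm thick (hinge at mid thickness), 44 mm wide, 80 mm from hinge to lip; a brake shoe 30 mm wide sticks out over the dial's rim, to 83 mm from the flap's middle line on its -y side, centred 35 mm from the hinge.
- flap_lip (a point): Middle of the lower edge of the flap's lip (the end nearest the robot), 80 mm from the hinge. Shut, it is 36.5 mm above the table, and below it is an 18.5 mm tall gap (18 to 36.5 mm above the table), open to the robot's side and 25 mm deep.
- pry_tool: Loose pry blade 170 mm long, 0.12 kg: wooden handle 95 x 24 x 28 mm (its -x part, from -85 to +10 mm) and flat steel blade 18 mm wide and 4 mm thick reaching to +85 mm (4 to 8 mm above the tool's underside). Origin: underside, at half length; x points to the blade's tip, z up. Best gripped 30 mm behind the origin, on the handle.
- tool_tip (a point): Tip of the blade, 85 mm ahead of the tool's origin, mid thickness, 6 mm above the tool's underside.
- board: Fixed flat bamboo board 240 x 90 x 8 mm (x, y, z). Origin: centre of its underside; x along its length. It may be left or right of the jig, the pry blade on the other side.
- mug: Stoneware mug, 80 mm wide, 95 mm tall, handle at its +y. Origin: centre of its underside. Bystander.
- dispenser: Upright chrome push-button lead dispenser, 42 mm wide, 112 mm tall. Origin: centre of its underside. Bystander.
- chopstick_rest: Bamboo chopstick rest 75 x 26 x 22 mm with a burgundy pencil barrel 120 mm long lying across it. Origin: centre of its underside. Bystander.

How it is judged:
By the outcome, as a careful person would: the job done as asked, in the order asked, and still so for the second after the job is handed in, with the robot touching nothing.
It also fails if it takes over 72 s, if anything falls off the work surface, if the arm or the gripper's body presses on something with over 40 N, if the wrist force passes 120 N, or if a joint passes its speed limit or range.

## Working session

There is one attempt and no reset: what is moved stays moved. The work goes in short steps, Python scripts to look and compute and a shell command to move; the robot and the scene stay as the last step left them, time stands still between calls to the robot, and variables do not carry over. Pictures are saved under pics/ and viewed, at most 10 in all, crops included, and the job is handed in when it is done.

```bash
mkdir -p pics
cat > h.py <<'E'
from plant import *
import numpy as np, cv2
from scipy.spatial.transform import Rotation as R
def snap(n,f):
    p,d=get_image(n); cv2.imwrite(f'pics/{f}.png',p[:,:,::-1]); np.savez(f'pics/{f}.npz',p=p,d=d); return p,d
def pts(n,d):
    c=camera_params(n);K=np.array(c['mtx']);o=np.array(c['orientation'])
    Rm=R.from_quat(o).as_matrix() if o.size==4 else o
    v,u=np.mgrid[:400,:640]
    P=np.stack([(u-K[0,2])/K[0,0]*d,(v-K[1,2])/K[1,1]*d,d],-1)
    return P@Rm.T+np.array(c['eye'])
E
python3 - <<'E'
from h import *
for n in('top','side'):
    p,d=snap(n,n+'0'); c=camera_params(n); print(n,c)
    np.save(f'pics/{n}0P.npy',pts(n,d))
E
```

```text
top {'mtx': array([[391.05570756,   0.        , 318.026814  ],
       [  0.        , 391.05570756, 196.13616765],
       [  0.        ,   0.        ,   1.        ]]), 'eye': array([0.54428376, 0.01412027, 1.19838643]), 'orientation': array([ 0.71554156, -0.69777115,  0.02760488, -0.01880628])}
side {'mtx': array([[481.76986298,   0.        , 319.87803271],
       [  0.        , 481.76986298, 196.27114744],
       [  0.        ,   0.        ,   1.        ]]), 'eye': array([0.37965854, 0.91054083, 1.06224371]), 'orientation': array([-0.13337236,  0.91987263, -0.36560967,  0.04874153])}
```

View pics/top0.png

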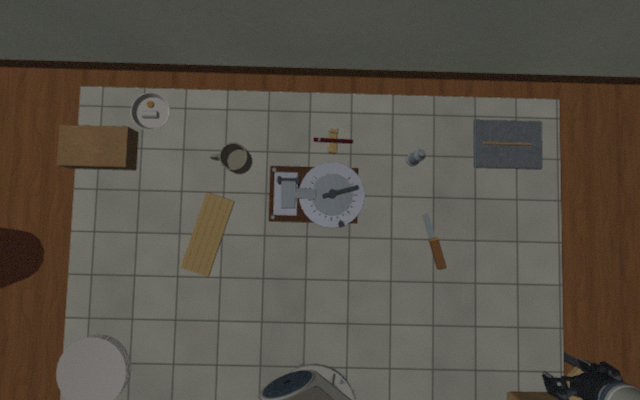

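View pics/side0.png

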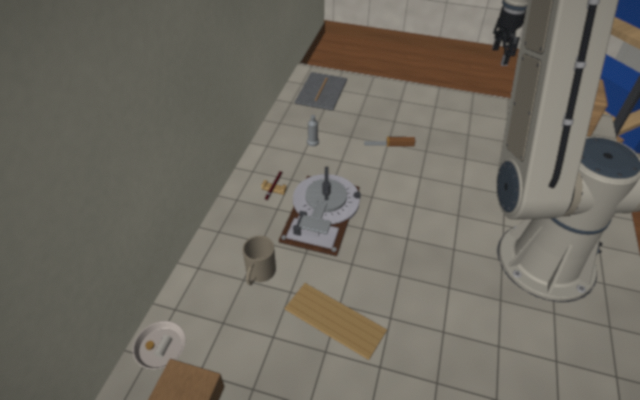

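The top view (image up = +x, left = +y) shows the jig at about (315,193), the board at (208,235) and the pry blade from (427,215) to (440,268). The fin points to about (357,186) and the index is near (341,224). I'll enlarge the jig and the tool.

Run:
```python
from h import *
p=np.load('pics/top0.npz')['p'];P=np.load('pics/top0P.npy')
a=cv2.resize(p[155:235,260:375],None,fx=6.5,fy=6.5,interpolation=cv2.INTER_CUBIC)
cv2.imwrite('pics/c1.png',cv2.convertScaleAbs(a[:,:,::-1],alpha=1.4))
b=p[205:275,410:455]
c=camera_params('top');K=c['mtx'];Rm=R.from_quat(c['orientation']).as_matrix()
def at(u,v,z):
    r=Rm@np.array([(u-K[0,2])/K[0,0],(v-K[1,2])/K[1,1],1]);e=c['eye'];return (e+r*(z-e[2])/r[2]).round(4)
# tool segmentation by height
H=P[205:275,410:455]; m=(H[...,2]>0.014)&(H[...,2]<0.06); q=H[m]; print('handle',len(q),q.mean(0),np.median(q[:,2]))
hsv=cv2.cvtColor(b,cv2.COLOR_RGB2HSV); m2=(hsv[...,1]>110)
v,u=np.nonzero(m2); print('wood px',len(u),u.mean()+410,v.mean()+205)
r=cv2.minAreaRect(np.stack([u+410,v+205],-1).astype(np.float32)); print(r); print([at(*x,0.025) for x in cv2.boxPoints(r)])
print('tip',at(425.5,214.5,.006))
b=p[185:285,170:245];hsv=cv2.cvtColor(b,cv2.COLOR_RGB2HSV); m=hsv[...,1]>80
n,l,s,_=cv2.connectedComponentsWithStats(m.astype(np.uint8));k=1+s[1:,4].argmax();v,u=np.nonzero(l==k)
r=cv2.minAreaRect(np.stack([u+170,v+185],-1).astype(np.float32));print('board',r,[at(*x,0.008) for x in cv2.boxPoints(r)],at(*r[0],.008))
```

```text
handle 292 [ 0.4595467  -0.36111695  0.02778161] 0.028520975504989332
wood px 264 437.030303030303 252.98106060606062
((437.0472717285156, 253.07017517089844), (31.4213924407959, 8.511076927185059), 74.47589111328125)
[array([ 0.5012, -0.3345,  0.025 ]), array([ 0.5086, -0.3591,  0.025 ]), array([ 0.4192, -0.3847,  0.025 ]), array([ 0.4119, -0.3602,  0.025 ])]
tip [ 0.575  -0.3297  0.006 ]
board ((206.8597412109375, 234.1068115234375), (29.339160919189453, 79.7699203491211), 19.025606155395508) [array([0.399 , 0.4092, 0.008 ]), array([0.6278, 0.3413, 0.008 ]), array([0.6008, 0.2561, 0.008 ]), array([0.3725, 0.325 , 0.008 ])] [0.4992 0.3331 0.008 ]
```

View pics/c1.png

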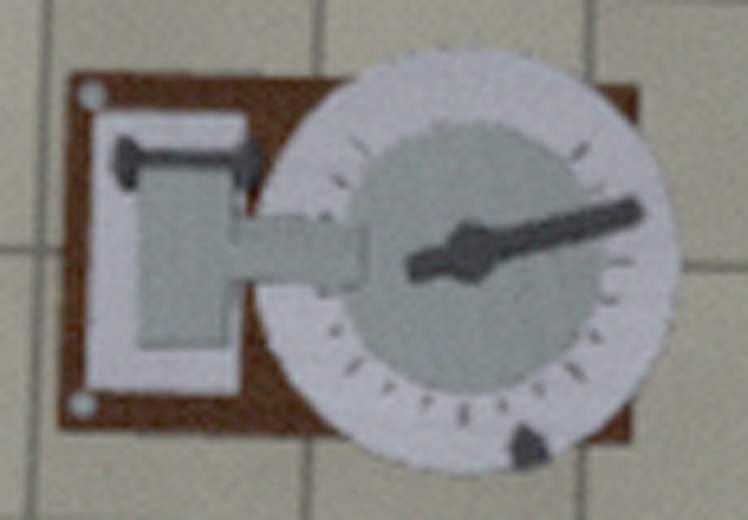

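The crop (6.5x, offset (260,155)) shows the fin end at (640,208), the hub at (475,250) and the index tip at (523,430). The flap lip corners are at (138,348) and (227,348), with the hinge bar near y=160.

Run:
```python
from h import *
c=camera_params('top');K=c['mtx'];Rm=R.from_quat(c['orientation']).as_matrix()
def at(x,y,z):
    u=260+(x+.5)/6.5-.5;v=155+(y+.5)/6.5-.5
    r=Rm@np.array([(u-K[0,2])/K[0,0],(v-K[1,2])/K[1,1],1]);e=c['eye'];return (e+r*(z-e[2])/r[2])
pl=np.array([at(*q,.012) for q in((70,75),(58,430),(632,440),(640,85))])
print('plate',pl.round(4).tolist(),pl.mean(0))
e=pl[0]-pl[1];f=pl[3]-pl[2];g=pl[0]-pl[3];h=pl[1]-pl[2]
print('yaws',[np.degrees(np.arctan2(w[1],w[0])) for w in(e,f)],[np.degrees(np.arctan2(-w[0],w[1])) for w in(g,h)],[np.linalg.norm(w) for w in(e,f,g,h)])
for n,q in dict(lipL=(138,348,.0465),lipR=(227,348,.0465),hingeL=(138,160,.0465),hingeR=(240,160,.0465),finend=(640,208,.071),hub=(475,250,.071),finback=(410,270,.071),idx=(523,430,.031),ringL=(258,258,.018),ringR=(681,260,.018),ringT=(470,48,.018),ringB=(470,470,.018)).items(): print(n,at(*q).round(4))
s=get_state();Rt=R.from_quat(s['ee_rot']).as_matrix();print(s['tcp_pos'],Rt.round(3).tolist(),s['time'],s['width'])
```

```text
plate [[0.7105, 0.148, 0.012], [0.5441, 0.1482, 0.012], [0.5461, -0.1192, 0.012], [0.7129, -0.1199, 0.012]] [0.6284123  0.01427463 0.012     ]
yaws [np.float64(-0.047188033739356865), np.float64(-0.25189942416461086)] [np.float64(0.5107738576028948), np.float64(0.42034187106812815)] [np.float64(0.16635827725404403), np.float64(0.16678711950448458), np.float64(0.2679411158193997), np.float64(0.2673414009255192)]
lipL [0.5821 0.1093 0.0465]
lipR [0.5831 0.0691 0.0465]
hingeL [0.6676 0.112  0.0465]
hingeR [0.6688 0.0656 0.0465]
finend [ 0.6493 -0.1142  0.071 ]
hub [ 0.6286 -0.0411  0.071 ]
finback [ 0.619  -0.0124  0.071 ]
idx [ 0.5494 -0.0669  0.031 ]
ringL [0.6263 0.0572 0.018 ]
ringR [ 0.6304 -0.1398  0.018 ]
ringT [ 0.7274 -0.0392  0.018 ]
ringB [ 0.5304 -0.0436  0.018 ]
[ 0.20876872 -0.58866448  0.23064023] [[0.942, 0.334, -0.0], [0.334, -0.942, 0.001], [0.0, -0.001, -1.0]] 0.1 0.08544815315356705
```

```bash
python3 -m jog '[[8.54,26.1,23.2,-11,-4],[8.54,26.1,23.2,-11,-4],[8.54,26.1,23.2,-11,-4],[8.54,26.1,23.2,-11,-4],[8.54,26.1,23.2,-11,-4],[8.54,26.1,23.2,-11,-4],[8.54,26.1,23.2,-11,-4],[8.54,26.1,23.2,-11,-4],[8.54,26.1,23.2,-11,-4],[8.54,26.1,23.2,-11,-4],[8.54,26.1,23.2,-11,-4],[8.54,26.1,23.2,-11,-4]]' 100
python3 - <<'E'
from h import *
print(camera_params('wrist'))
snap('wrist','w1')
E
```

```text
time: 1.1
tcp_pos: [0.4696, -0.3571, 0.1211]
ee_rot: [0.991, 0.135, -0.0, -0.0]
contact_force: [-0.8, -0.4, 0.7]
width: 0.0855
finger_force: 0.0
{'mtx': array([[309.70691629,   0.        , 318.57701201],
       [  0.        , 309.70691629, 201.30445075],
       [  0.        ,   0.        ,   1.        ]]), 'eye': array([ 0.55004279, -0.33527181,  0.26557146]), 'orientation': array([ 0.78601739, -0.59625546, -0.09877537,  0.12999818])}
```

View pics/w1.png

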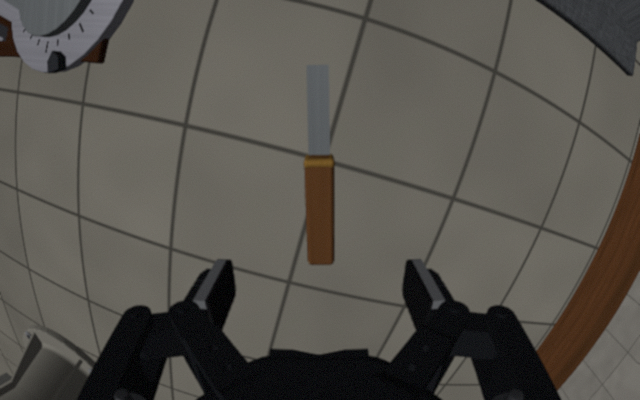

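The tool is centred between the fingers and aligned with them: tip at (318,65), handle end at (320,264). I'll descend, grip, and lift slightly.

```bash
python3 -m jog '[[8.54,0,0,-4,0],[8.54,0,0,-8,0],[8.54,0,0,-10.5,0],[8.54,0,0,-11.7,0],[8.54,0,0,-11.7,0],[0,0,0,-11.7,0],[0,0,0,-11.7,0],[0,0,0,-11.7,0],[0,0,0,-11.7,0],[0,0,0,-11.7,0],[0,0,0,-11.7,0],[0,0,0,-11.7,0],[0,0,0,-9,0],[0,0,0,-5,0],[0,0,0,-2,0]]' 100
python3 - <<'E'
from h import *
s=get_state();print(s['tcp_pos'],s['width'],s['finger_force'])
p,d=snap('wrist','w2')
a=p[0:330,180:470];cv2.imwrite('pics/c2.png',cv2.resize(a[:,:,::-1],None,fx=1.8,fy=1.8))
E
```

```text
time: 2.4
tcp_pos: [0.4699, -0.3569, 0.1032]
ee_rot: [0.991, 0.135, -0.0, -0.0]
contact_force: [1.0, -0.7, -1.0]
width: 0.0227
finger_force: 98.1
[ 0.46986326 -0.3569267   0.10321554] 0.022746500860911407 98.13376307487488
```

View pics/c2.png

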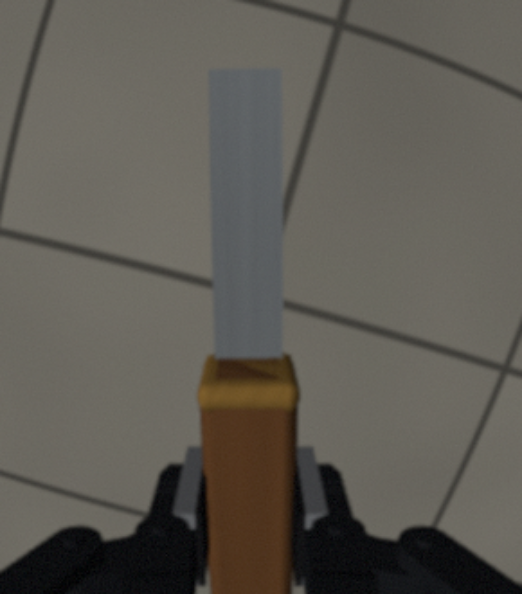

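The tool is held straight, with the tip at crop (245,70), which is pixel (316,39). Next I'll locate the tip and the slope of the blade from depth.

```bash
cat >> h.py <<'E'
def wpt(u,v,d,c):
    K=c['mtx'];Rm=R.from_quat(c['orientation']).as_matrix()
    dx,dy=u-K[0,2],v-K[1,2];r=np.hypot(dx,dy);t=r/K[0,0]
    return c['eye']+Rm@np.array([dx/r*np.tan(t)*d,dy/r*np.tan(t)*d,d])
E
python3 - <<'E'
from h import *
d=np.load('pics/w2.npz')['d'];c=camera_params('wrist');s=get_state();t=np.array(s['tcp_pos'])
for u,v in((316,41),(316,60),(316,100),(317,150),(317,185)):
    w=wpt(u,v,np.median(d[v-1:v+2,u-2:u+3]),c);print((u,v),w.round(4),(w-t).round(4))
w=wpt(316,39,np.median(d[41:44,314:319]),c)-t
print('yaw',np.degrees(np.arctan2(w[1],w[0])),np.hypot(*w[:2]))
E
```

```text
(316, 41) [ 0.5788 -0.3289  0.1133] [0.1061 0.0302 0.0043]
(316, 60) [ 0.5703 -0.3313  0.1135] [0.0976 0.0278 0.0044]
(316, 100) [ 0.5527 -0.3362  0.1134] [0.08   0.0229 0.0044]
(317, 150) [ 0.5308 -0.3428  0.1135] [0.0581 0.0163 0.0045]
(317, 185) [ 0.5147 -0.3472  0.1132] [0.042  0.0119 0.0042]
yaw 15.876799739207353 0.1114334364345786
```

```bash
python3 -m jog '[[0,-3.1,44.6,2,-15.5],[0,-3.1,44.6,2,-15.5],[0,-3.1,44.6,2,-15.5],[0,-3.1,44.6,2,-15.5],[0,-3.1,44.6,2,-15.5],[0,-3.1,44.6,2,-15.5],[0,-3.1,44.6,2,-15.5],[0,-3.1,44.6,2,-15.5],[0,-3.1,44.6,2,-15.5],[0,-3.1,44.6,2,-15.5],[0,-3.1,44.6,2,-15.5],[0,-3.1,44.6,2,-15.5],[0,-3.1,44.6,2,-15.5],[0,-3.1,44.6,2,-15.5]]'
python3 - <<'E'
from h import *
p,d=snap('wrist','w3');s=get_state();c=camera_params('wrist');print(s['tcp_pos'],s['ee_rot'],s['time'],c['eye'])
E
```

```text
time: 3.62
tcp_pos: [0.4387, 0.0888, 0.1213]
ee_rot: [1.0, 0.001, 0.0, 0.0]
contact_force: [0.6, -0.4, -1.6]
width: 0.022
finger_force: 98.5
[0.43879967 0.08828635 0.12126083] [ 9.99999972e-01  1.85356426e-04 -4.00550595e-05  1.39120677e-04] 3.6667 [0.52217662 0.08792144 0.26575042]
```

View pics/w3.png

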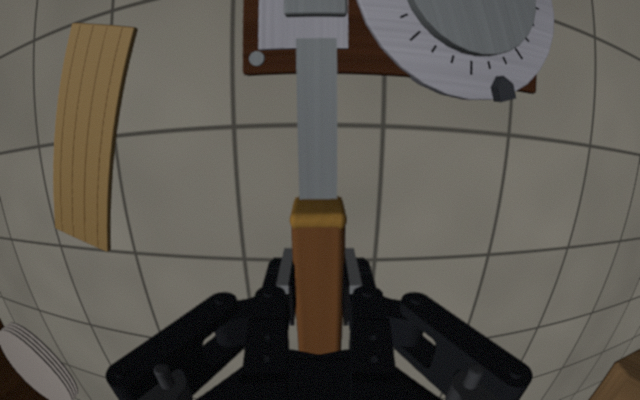

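The blade tip is at (317,38), the lip's edge at row ~14 over columns 286–346, and the index at (503,88). I'll compute the lip position from depth.

Run:
```python
from h import *
f=np.load('pics/w3.npz');d=f['d'];c=camera_params('wrist');t=np.array(get_state()['tcp_pos'])
for n,u,v in(('lipL',288,12),('lipR',344,12),('lipM',316,13),('lipM2',316,8),('base',316,25),('tip',317,40),('idxtop',503,85)):
    w=wpt(u,v,np.median(d[v-1:v+2,u-1:u+2]),c);print(n,w.round(4),(w-t).round(4))
print([round(float(d[v,335]),3) for v in range(4,36,2)])
```

```text
lipL [0.586  0.109  0.0482] [ 0.1472  0.0207 -0.0731]
lipR [0.5859 0.0705 0.0484] [ 0.1471 -0.0178 -0.0728]
lipM [0.5852 0.0897 0.047 ] [ 0.1464  0.0015 -0.0743]
lipM2 [0.5886 0.0897 0.0486] [ 0.1498  0.0014 -0.0727]
base [0.5827 0.0899 0.0204] [ 0.1439  0.0017 -0.1008]
tip [0.5498 0.0886 0.1249] [0.111  0.0003 0.0037]
idxtop [ 0.5453 -0.0653  0.0328] [ 0.1065 -0.1535 -0.0884]
[0.184, 0.184, 0.185, 0.185, 0.187, 0.189, 0.192, 0.211, 0.211, 0.213, 0.214, 0.214, 0.213, 0.215, 0.214, 0.216]
```

```bash
python3 -m jog '[[0,0,0.1,-4,0],[0,0,0.1,-7,0],[0,0,0.1,-9,0],[0,0,0.1,-9.6,0],[0,0,0.1,-9.6,0],[0,0,0.1,-9.6,0],[0,1.5,0.1,-9.6,0],[0,3,0.1,-9.6,0],[0,4,0.1,-9.6,0],[0,4.7,0.1,-9.6,0],[0,5.4,0.1,-9.6,0],[0,5.4,0.1,-9.6,0],[0,5.4,0.1,-9.6,0]]' 120
python3 - <<'E'
from h import *
s=get_state();print(s['tcp_pos'],s['contact_force'],s['moment'])
E
```

```text
time: 4.75
tcp_pos: [0.4928, 0.0899, 0.0254]
ee_rot: [1.0, 0.0, -0.0, 0.0]
contact_force: [-0.4, 0.5, -2.0]
width: 0.0213
finger_force: 121.0
[0.49277148 0.08986947 0.02544965] [-0.41635479  0.48201689 -2.00900895] [ 0.05455055  0.03813599 -0.01815651]
```

```bash
python3 -m jog '[[0,0,0,0.4,0],[0,0,0,0.8,0],[0,0,0,1.1,0],[0,0,0,1.4,0]]'; python3 -m jog '[[0,0,0,0.4,0],[0,0,0,0.8,0],[0,0,0,1.2,0],[0,0,0,1.6,0]]'
python3 - <<'E'
from h import *
p,d=snap('wrist','w4');c=camera_params('wrist');t=np.array(get_state()['tcp_pos'])
for n,u,v in (('blade',317,60),('blade',317,120),('blade',317,180),('flap',317,8),('flap',317,14)):
    w=wpt(u,v,np.median(d[v-1:v+2,u-1:u+2]),c);print(n,w.round(4),(w-t).round(4))
E
```

```text
time: 5.08
tcp_pos: [0.492, 0.0899, 0.0394]
ee_rot: [1.0, 0.0, -0.001, 0.0]
contact_force: [-0.9, 0.2, -5.1]
width: 0.0214
finger_force: 120.6
time: 5.42
tcp_pos: [0.4931, 0.0899, 0.0557]
ee_rot: [1.0, 0.0, 0.0, -0.0]
contact_force: [1.7, 0.3, -5.7]
width: 0.0218
finger_force: 120.5
blade [0.5931 0.0903 0.0735] [0.0999 0.0003 0.0171]
blade [0.5674 0.0903 0.0593] [0.0742 0.0003 0.003 ]
blade [0.5393 0.0903 0.0596] [0.046  0.0003 0.0033]
flap [0.6182 0.0903 0.0649] [0.1249 0.0003 0.0086]
flap [0.615  0.0903 0.066 ] [0.1218 0.0003 0.0097]
```

```bash
python3 -m jog '[[0,0,0,0.5,0],[0,0.2,0,1.0,0],[0,0.4,0,1.5,0],[0,0.6,0,2.0,0],[0,0.8,0,2.4,0],[0,1.0,0,2.8,0],[0,1.2,0,3.2,0],[0,1.5,0,3.6,0],[0,1.5,0,3.6,0]]'
python3 - <<'E'
from h import *
snap('side','s5');p=np.load('pics/s5.npz')['p'];cv2.imwrite('pics/c5.png',cv2.resize(p[120:300,220:440][:,:,::-1],None,fx=3.2,fy=3.2))
E
```

```text
time: 6.22
tcp_pos: [0.5089, 0.09, 0.0921]
ee_rot: [1.0, 0.0, 0.001, -0.0]
contact_force: [-0.6, -1.0, -3.8]
width: 0.0218
finger_force: 120.6
```

View pics/c5.png

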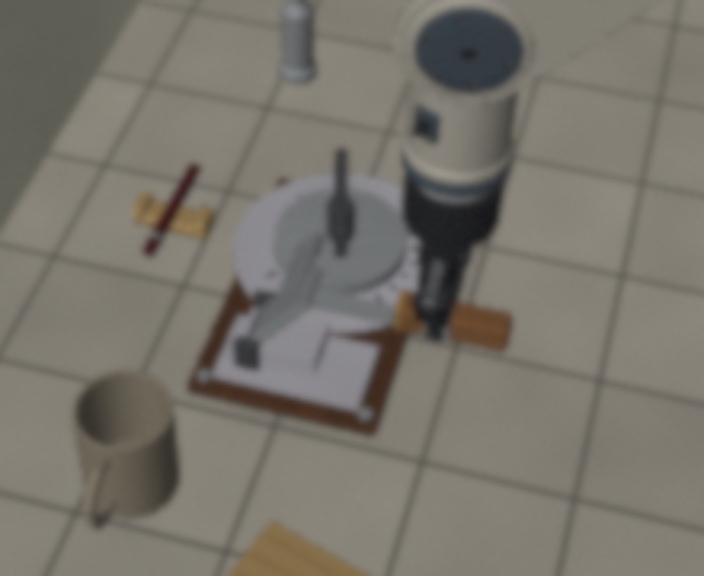

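The flap stands well up (about 0.95 rad). I'll withdraw the blade and carry it to the board.

```bash
python3 -m jog '[[0,-2,0,-0.2,0],[0,-5,0,0,0],[0,-8,0,1,0],[0,-8,4,1.5,-4],[0,-3.5,25.1,1,-16.8],[0,-3.5,25.1,1,-16.8],[0,-3.5,25.1,1,-16.8],[0,-3.5,25.1,1,-16.8],[0,-3.5,25.1,1,-16.8],[0,-3.5,25.1,1,-16.8],[0,-3.5,25.1,1,-16.8],[0,-3.5,25.1,-3,-16.8],[0,-3.5,25.1,-6,-16.8],[0,-3.5,25.1,-6,-16.8]]'
python3 - <<'E'
from h import *
print(get_state()['tcp_pos'])
p,d=snap('wrist','w6')
E
```

```text
time: 7.43
tcp_pos: [0.4697, 0.3377, 0.0266]
ee_rot: [0.989, -0.146, -0.003, 0.003]
contact_force: [-1.8, -1.3, -0.8]
width: 0.0218
finger_force: 121.1
[0.46968052 0.33768197 0.0265978 ]
```

View pics/w6.png

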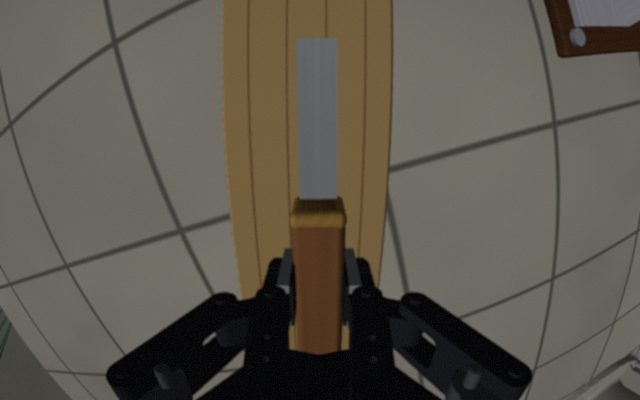

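The tool lies over the board's middle and along it. Lower it, settle, then check the height before releasing.

```bash
python3 -m jog '[[0,0,0,-1,0],[0,0,0,-1.6,0],[0,0,0,-1.9,0],[0,0,0,-1.9,0],[0,0,0,-1.9,0]]'
```

```text
time: 7.9
tcp_pos: [0.4737, 0.3411, 0.014]
ee_rot: [0.989, -0.146, 0.001, -0.001]
contact_force: [-1.0, -2.8, 4.6]
width: 0.0217
finger_force: 121.7
```

```bash
python3 -m jog '[[3,0,0,-0.1,0],[3,0,0,-0.1,0],[4,0,0,-0.1,0],[6,0,0,0,0],[6,0,0,0,0],[6,0,0,3,0],[6,0,0,7,0],[6,0,0,11,0],[6,0,0,11,0],[6,0,0,11,0]]' 60
python3 - <<'E'
from h import *
p,d=snap('wrist','w7');c=camera_params('wrist');print(get_state()['tcp_pos'])
h=cv2.cvtColor(p,cv2.COLOR_RGB2HSV)
for n,u,v in(('blade',318,100),('blade',318,140)): print(n,wpt(u,v,np.median(d[v-1:v+2,u-1:u+2]),c).round(4))
a,_=snap('top','t7');cv2.imwrite('pics/c7.png',np.hstack([cv2.resize(p,(480,300))[:,:,::-1],cv2.resize(a[150:250,215:375],(320,300))[:,:,::-1]]))
E
```

```text
time: 8.73
tcp_pos: [0.4744, 0.3421, 0.125]
ee_rot: [0.989, -0.146, 0.002, -0.002]
contact_force: [-0.5, 0.1, -0.7]
width: 0.06
finger_force: 0.0
[0.47318032 0.34117223 0.12305945]
blade [0.5533 0.3174 0.0159]
blade [0.5219 0.3269 0.0153]
```

View pics/c7.png

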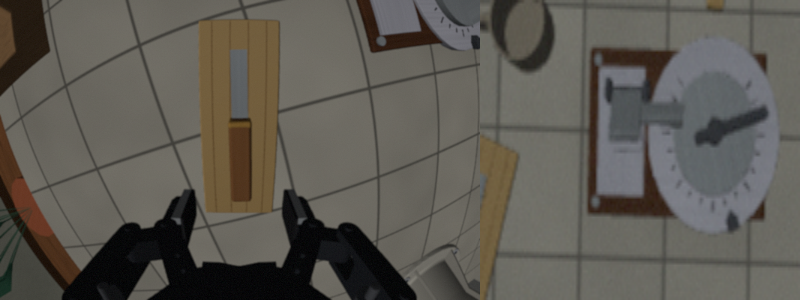

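The tool rests flat on the board, and the flap is still up. Next I'll plan the push on the fin, with yaw fixed at 16.5° so the fingers are flush at both ends.

```bash
cat > plan.py <<'E'
from h import *
A=np.array([.629,-.0415])
def tcp(deg,r=.055,gap=0.,yaw=16.5):
    a=np.radians(deg);e=np.array([np.cos(a),np.sin(a)]);n=np.array([-e[1],e[0]])
    y=np.radians(yaw);bx=np.array([np.cos(y),np.sin(y)]);by=np.array([-bx[1],bx[0]])
    return A+r*e+(.006+gap+.011*abs(n@bx)+.0145*abs(n@by))*n
if __name__=='__main__':
    s=get_state();t=np.array(s['tcp_pos']);Rt=R.from_quat(s['ee_rot']).as_matrix()
    print(t,'turn',16.5-np.degrees(np.arctan2(Rt[1,0],Rt[0,0])),'j',np.round(s['joint_positions'],2))
    p0=tcp(-74.2,gap=.02);print('start',p0,(p0-t[:2])*100)
    for d in range(-74,-165,-8): print(d,((tcp(d)-p0)*100).round(2))
E
python3 plan.py
```

```text
[0.47242213 0.34063081 0.12180952] turn 33.27027186564712 j [0.62 0.41 1.82 0.   0.91 2.49]
start [ 0.67974714 -0.08429961] [ 20.73250169 -42.49304156]
-74 [-1.91 -0.53]
-82 [-2.43 -0.9 ]
-90 [-3.01 -1.22]
-98 [-3.66 -1.47]
-106 [-4.37 -1.64]
-114 [-5.14 -1.71]
-122 [-5.94 -1.66]
-130 [-6.76 -1.49]
-138 [-7.57 -1.17]
-146 [-8.34 -0.71]
-154 [-9.05 -0.12]
-162 [-9.66  0.6 ]
```

```bash
python3 -m jog '[[0,0,0,4,0],[0,0,0,8,0],[0,3,-4,12,0],[0,20.7,-42.5,12,33.3],[0,20.7,-42.5,12,33.3],[0,20.7,-42.5,12,33.3],[0,20.7,-42.5,12,33.3],[0,20.7,-42.5,12,33.3],[0,20.7,-42.5,12,33.3],[0,20.7,-42.5,12,33.3],[0,20.7,-42.5,12,33.3],[0,20.7,-42.5,12,33.3],[0,20.7,-42.5,12,33.3],[0,20.7,-42.5,12,33.3],[0,20.7,-42.5,8,33.3],[0,20.7,-42.5,4,33.3],[0,20.7,-42.5,0,33.3],[0,20.7,-42.5,0,33.3],[0,20.7,-42.5,0,33.3]]'
```

```text
time: 10.42
tcp_pos: [0.6773, -0.0838, 0.1188]
ee_rot: [0.99, 0.144, -0.004, -0.001]
contact_force: [0.0, 0.4, 1.4]
width: -0.0003
finger_force: 0.0
```

```bash
python3 -m jog '[[0,0,0,-3,0],[0,0,0,-6,0],[0,0,0,-7.5,0],[0,0,0,-7.5,0],[0,0,0,-7.5,0],[0,-1,-0.3,-7.5,0],[0,-1.9,-0.5,-7.5,0]]'; python3 -m jog '[[0,-0.5,-0.4,0,0],[0,-1.1,-0.7,0,0],[0,-1.75,-0.95,0,0],[0,-2.45,-1.1,0,0],[0,-3.2,-1.2,0,0],[0,-4.0,-1.15,0,0],[0,-4.8,-1.0,0,0],[0,-5.2,-0.85,0,0],[0,-5.6,-0.7,0,0],[0,-6.0,-0.45,0,0],[0,-6.4,-0.2,0,0],[0,-6.4,-0.2,0,0],[0,-6.4,-0.2,0,0]]';  python3 - <<'E'
from h import *
snap('wrist','w8');p,_=snap('top','t8')
q=np.load('pics/w8.npz')['p']
cv2.imwrite('pics/c8.png',np.hstack([cv2.resize(q,(480,300))[:,:,::-1],cv2.resize(p[155:235,290:375],(319,300))[:,:,::-1]]))
print(get_state()['tcp_pos'])
E
```

```text
time: 11.0
tcp_pos: [0.6617, -0.0894, 0.0495]
ee_rot: [0.99, 0.144, 0.002, 0.0]
contact_force: [-0.1, 0.5, -0.0]
width: -0.0001
finger_force: 0.0
time: 12.08
tcp_pos: [0.5961, -0.0907, 0.047]
ee_rot: [0.99, 0.144, -0.001, -0.0]
contact_force: [0.3, -0.2, 0.0]
width: -0.0001
finger_force: 0.0
[ 0.59647375 -0.09091214  0.04703107]
```

View pics/c8.png

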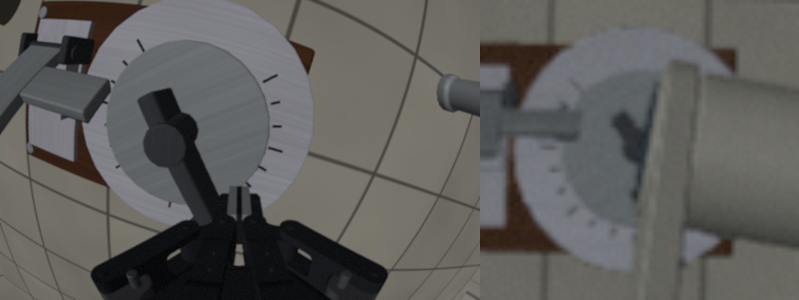

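The fin now trails the fingers at about -146° and the index is still ahead of it. I've used all ten pictures, so I'll work from numbers from here. Push nearly all the way, retreat, and measure both angles with the wrist camera.

```bash
python3 -m jog '[[0,-0.4,0.3,0,0],[0,-0.75,0.6,0,0],[0,-1.05,0.95,0,0],[0,-1.05,0.95,0,0],[0,-1.05,0.95,0,0],[0,-0.7,0,0,0],[0,-0.3,-0.9,0,0],[0,-0.3,-0.9,4,0],[0,-0.3,-0.9,8,0],[0,-0.3,-0.9,12,0],[0,-2.5,0,16,0],[0,-4.7,2.6,18,0],[0,-4.7,2.6,18,0],[0,-4.7,2.6,18,0],[0,-4.7,2.6,18,0]]'
cat > meas.py <<'E'
from h import *
import sys
p,d=snap('wrist',sys.argv[1]);c=camera_params('wrist');K=c['mtx'];Rm=R.from_quat(c['orientation']).as_matrix()
v,u=np.mgrid[:400,:640];dx=u-K[0,2];dy=v-K[1,2];r=np.hypot(dx,dy)+1e-9;t=np.tan(np.minimum(r/K[0,0],1.4))
W=np.stack([dx/r*t*d,dy/r*t*d,d],-1)@Rm.T+c['eye']
np.save('pics/W.npy',W)
g=p.max(2).astype(int);x,y,z=np.moveaxis(W,-1,0);ok=d>0
A0=np.array([.629,-.0415]);rr=np.hypot(x-A0[0],y-A0[1])
print('eye',c['eye'])
# disc centre: circle fit to boundary of the disc-top height patch and to the ring
from scipy.optimize import least_squares
def circ(lo,hi,rad,rmax):
    m=(ok&(z>lo)&(z<hi)&(rr<rmax)).astype(np.uint8)
    m=cv2.morphologyEx(m,cv2.MORPH_OPEN,np.ones((3,3)))
    cs,_=cv2.findContours(m,cv2.RETR_EXTERNAL,cv2.CHAIN_APPROX_NONE);q=max(cs,key=cv2.contourArea)[:,0]
    P=W[q[:,1],q[:,0],:2]
    f=lambda s:np.hypot(P[:,0]-s[0],P[:,1]-s[1])-s[2]
    s=least_squares(f,[*A0,rad],loss='soft_l1',f_scale=.001).x;return s,np.median(np.abs(f(s))),len(P)
print('disc',circ(.03,.0455,.062,.075));print('ring',circ(.013,.06,.1,.115))
A=circ(.03,.0455,.062,.075)[0][:2]
fin=ok&(z>.058)&(z<.085)&(rr<.09)&(y<.02)
ft=fin&(z>np.percentile(z[fin],60)-.003)
P=W[ft][:,:2];
q=cv2.minAreaRect(P.astype(np.float32)*1000);print('fin',len(P),W[ft][:,2].mean(),q)
vx,vy,x0,y0=cv2.fitLine(P.astype(np.float32),cv2.DIST_HUBER,0,.001,.001).ravel()
a=np.degrees(np.arctan2(vy,vx))
if vx>0:a+=180
off=(A-[x0,y0])@[-vy,vx];print('fin angle',a%360-360,'line offset of axis',off)
h,s=np.unique(g//20,return_counts=True)
rA=np.hypot(x-A[0],y-A[1])
ix=ok&(rA>.076)&(rA<.104)&(z>.024)&(z<.042)&(g<90)
n,l,st,ce=cv2.connectedComponentsWithStats(ix.astype(np.uint8))
for k in range(1,n):
    if st[k,4]>25:
        Q=W[l==k];a=np.degrees(np.arctan2(Q[:,1]-A[1],Q[:,0]-A[0]))%360-360
        print('idx cand',st[k,4],Q.mean(0).round(4),'ang mean',a.mean().round(2),'range',a.min().round(1),a.max().round(1),'mid',(a.min()+a.max())/2,'rad',rA[l==k].min().round(4),'top',np.percentile(Q[:,2],90))
E
python3 meas.py w9
```

```text
time: 13.43
tcp_pos: [0.5503, -0.0658, 0.2272]
ee_rot: [0.99, 0.144, 0.0, 0.0]
contact_force: [1.2, -0.1, 0.4]
width: -0.0001
finger_force: 0.0
eye [ 0.63018929 -0.04268584  0.3708997 ]
disc (array([ 0.63009108, -0.04006006,  0.05906008]), np.float64(0.002736463219924535), 530)
ring (array([ 0.6288244 , -0.03934849,  0.09847285]), np.float64(0.0007856142507642327), 623)
fin 1739 0.07441181142713134 ((617.1979370117188, -37.57598876953125), (129.90716552734375, 54.243064880371094), 49.08824920654297)
fin angle -152.29346 line offset of axis -0.0031549023799617867
idx cand 28 [0.6616 0.0581 0.036 ] ang mean -287.78 range -291.1 -285.7 mid -288.3778394450119 rad 0.1022 top 0.04128980792569191
idx cand 213 [ 0.5412 -0.0681  0.0319] ang mean -162.53 range -167.4 -157.0 mid -162.2162312115796 rad 0.0802 top 0.033148222369946814
```

```bash
sed -i 's/&(rr<.09)&(y<.02)/\&(rr<.09)\&(y<-.012)\&(g<110)/; s/^A=circ.*/A=circ(.013,.06,.1,.115)[0][:2]/' meas.py
cat >> meas.py <<'E'
n,l,st,ce=cv2.connectedComponentsWithStats(ft.astype(np.uint8));k=1+st[1:,4].argmax();P=W[l==k][:,:2]
print('fin rect',len(P),cv2.minAreaRect(P.astype(np.float32)*1000))
i=np.argsort((P-A)@np.array([vx,vy])*(-1 if vx>0 else 1));e=P[i[-40:]].mean(0);print('end',e,np.degrees(np.arctan2(*(e-A)[::-1])))
E
python3 meas.py w10
```

```text
eye [ 0.6301874  -0.04271152  0.37042862]
disc (array([ 0.63002959, -0.03973331,  0.05932831]), np.float64(0.0023695707790555368), 520)
ring (array([ 0.62861224, -0.03793604,  0.0993526 ]), np.float64(0.0014808473220473406), 703)
fin 1580 0.07367071188978859 ((606.5189208984375, -46.34762191772461), (108.33058166503906, 24.705345153808594), 19.330272674560547)
fin angle -155.42136 line offset of axis 0.0011253022686269348
idx cand 37 [0.6634 0.0582 0.0333] ang mean -289.88 range -293.6 -287.0 mid -290.2754890564844 rad 0.1008 top 0.040205034766299365
idx cand 212 [ 0.5415 -0.0682  0.0323] ang mean -160.88 range -165.9 -155.5 mid -160.68032609886362 rad 0.0796 top 0.03356370358590386
fin rect 1580 ((606.5189208984375, -46.34762191772461), (108.33058166503906, 24.705345153808594), 19.330272674560547)
end [ 0.56068429 -0.06981843] -154.85670352841564
```

```bash
cat >> meas.py <<'E'
print('----')
A=np.array([.6292,-.0395])
D=P-A;m=(np.hypot(*D.T)>.02)&(D[:,0]<0)
vx,vy,x0,y0=cv2.fitLine(P[m].astype(np.float32),cv2.DIST_HUBER,0,.001,.001).ravel()
if vx>0:vx,vy=-vx,-vy
nrm=np.array([-vy,vx]);o=np.array([x0,y0]);L=(P[m]-o)@nrm
print('fin dir',np.degrees(np.arctan2(vy,vx)),'width mm',np.ptp(L)*1e3,'axis offset mm',(A-o)@nrm*1e3)
k=max((k for k in range(0)),default=None)
n,l,st,ce=cv2.connectedComponentsWithStats(ix.astype(np.uint8))
k=max(range(1,n),key=lambda k:st[k,4]);Q=W[l==k];Q=Q[Q[:,2]>np.percentile(Q[:,2],50)-.002][:,:2]
dd=np.hypot(*(Q-A).T);T=Q[np.argsort(dd)[:8]].mean(0)
for nm,w in(('idx mean',Q.mean(0)),('idx tip',T)): print(nm,w,'ang',np.degrees(np.arctan2(*(w-A)[::-1])),'off finline mm',(w-o)@nrm*1e3)
E
python3 meas.py w11 | sed -n '/----/,$p'
```

```text
----
fin dir -155.54727 width mm 12.650838100725428 axis offset mm 0.5016993467871107
idx mean [ 0.54134601 -0.06843384] ang -161.77121368998732 off finline mm -9.52620124035294
idx tip [ 0.55113065 -0.06468253] ang -162.1220585790875 off finline mm -8.890761109387649
```

```bash
python3 -m jog '[[0,4.2,-3.5,-4,0],[0,4.2,-3.5,-8,0],[0,4.2,-3.5,-12,0],[0,4.2,-3.5,-16,0],[0,4.2,-3.5,-18,0],[0,4.2,-3.5,-18,0],[0,3.75,-2.6,-18,0],[0,3.5,-2,-18,0],[0,3.4,-1.65,-18,0],[0,3.3,-1.35,-18,0],[0,3.18,-1.05,-18,0],[0,3.18,-1.05,-18,0],[0,3.18,-1.05,-18,0]]'; python3 -m jog '[[0,0.3,-0.9,0,0],[0,0.7,-2,0,0],[0,0.7,-2,4,0],[0,0.7,-2,8,0],[0,0.7,-2,12,0],[0,-1.5,-1,16,0],[0,-3.18,1.05,18,0],[0,-3.18,1.05,18,0],[0,-3.18,1.05,18,0],[0,-3.18,1.05,18,0]]'; python3 meas.py w12 | sed -n '/----/,$p';python3 meas.py w13 | sed -n '/----/,$p'
```

```text
time: 14.67
tcp_pos: [0.5823, -0.0753, 0.0483]
ee_rot: [0.99, 0.144, 0.001, 0.0]
contact_force: [-0.6, 0.2, -0.4]
width: 0.0001
finger_force: 0.0
time: 15.5
tcp_pos: [0.5502, -0.0659, 0.227]
ee_rot: [0.99, 0.144, 0.0, 0.0]
contact_force: [-0.9, -0.1, 0.1]
width: -0.0001
finger_force: 0.0
----
fin dir -161.25424 width mm 12.978085768487482 axis offset mm 0.6358633491156621
idx mean [ 0.53941987 -0.06927687] ang -161.65115487648362 off finline mm -0.019385965208465472
idx tip [ 0.54592025 -0.0679351 ] ang -161.1480035452505 off finline mm 0.7990408670018548
----
fin dir -161.5274 width mm 12.850472930571245 axis offset mm 0.4060418656751056
idx mean [ 0.53983795 -0.06932412] ang -161.54383546645295 off finline mm 0.379054357814412
idx tip [ 0.54762117 -0.0694433 ] ang -159.84446727123418 off finline mm 2.958213724726521
```

The fin is aligned with the index to within about 0.5°. Next, press the flap down.

```bash
python3 -m jog '[[0,9,15.6,0,-16.5],[0,9,15.6,0,-16.5],[0,9,15.6,0,-16.5],[0,9,15.6,0,-16.5],[0,9,15.6,0,-16.5],[0,9,15.6,0,-16.5],[0,9,15.6,-4,-16.5],[0,9,15.6,-8,-16.5],[0,9,15.6,-11,-16.5],[0,8.6,15.6,-12,-16.5],[0,8.2,15.6,-13,-16.5],[0,7.7,15.6,-14,-16.5],[0,7.2,15.6,-15,-16.5],[0,6.7,15.6,-15.8,-16.5],[0,6.2,15.6,-16.5,-16.5],[0,5.8,15.6,-17,-16.5],[0,5.5,15.6,-17.4,-16.5],[0,5.5,15.6,-17.4,-16.5]]'
```

```text
time: 17.1
tcp_pos: [0.6038, 0.091, 0.0527]
ee_rot: [1.0, 0.0, -0.001, 0.0]
contact_force: [-0.1, 0.4, -0.4]
width: 0.0
finger_force: 0.0
```

```bash
python3 -m jog '[[0,0,0,-0.2,0],[0,0,0,-0.4,0],[0,0,0,-0.5,0],[0,0,0,-0.5,0]]'
```

```text
time: 17.43
tcp_pos: [0.6045, 0.091, 0.0479]
ee_rot: [1.0, 0.0, -0.0, 0.0]
contact_force: [-0.1, 0.2, 0.5]
width: 0.0002
finger_force: 0.0
```

```bash
python3 -m jog '[[0,0,0,-0.1,0],[0,0,0,-0.2,0],[0,0,0,-0.2,0]]'; python3 -m jog '[[0,0,0,-0.1,0],[0,0,0,-0.2,0],[0,0,0,-0.2,0]]'
```

```text
time: 17.68
tcp_pos: [0.6048, 0.0909, 0.0465]
ee_rot: [1.0, 0.0, -0.0, 0.0]
contact_force: [-2.6, 0.4, 4.1]
width: -0.0003
finger_force: 2.3
time: 17.93
tcp_pos: [0.6049, 0.091, 0.0462]
ee_rot: [1.0, 0.0, -0.0, -0.0]
contact_force: [-8.2, -1.0, 22.9]
width: -0.0001
finger_force: 11.5
```

Firm stop at 23 N: the flap is down. Lift off and verify everything numerically.

```bash
python3 -m jog '[[0,0,0,2,0],[0,0,0,6,0],[0,0,0,10,0],[0,0,0,14,0],[0,0,0,18.1,0],[0,-5.5,-15.6,18.1,16.5],[0,-5.5,-15.6,18.1,16.5],[0,-5.5,-15.6,18.1,16.5],[0,-5.5,-15.6,18.1,16.5],[0,-5.5,-15.6,18.1,16.5],[0,-5.5,-15.6,18.1,16.5],[0,-5.5,-15.6,18.1,16.5],[0,-5.5,-15.6,18.1,16.5]]'; python3 meas.py w14 | sed -n '/----/,$p';python3 meas.py w15 | sed -n '/----/,$p'
python3 - <<'E'
from h import *
W=np.load('pics/W.npy').reshape(-1,3);W=W[np.isfinite(W).all(1)]
m=(abs(W[:,1]-.0895)<.017)&(W[:,0]>.59)&(W[:,0]<.65)&(W[:,2]>.03);Q=W[m]
k=np.polyfit(Q[:,0],Q[:,2],1);print('flap pts',len(Q),'z mean',Q[:,2].mean(),'tilt rad',-k[0])
m=(abs(W[:,1]-.03)<.015)&(abs(W[:,0]-.629)<.01);print('shoe z',np.median(W[m][:,2]))
s=get_state();print(s['tcp_pos'],s['time'])
# bystanders unchanged? compare top images
p0=np.load('pics/top0.npz')['p'].astype(int);p,d=snap('top','t15');df=np.abs(p-p0).max(2)
for n,(u,v) in dict(mug=(233,157),disp=(416,158),rest=(333,140)).items(): print(n,df[v-16:v+17,u-22:u+23].mean(),np.percentile(df[v-16:v+17,u-22:u+23],99))
P=pts('top',d);b=p[185:285,170:245];h=P[185:285,170:245,2];print('tool top z',np.percentile(h[(h>.02)&(h<.08)],90))
E
```

```text
time: 19.02
tcp_pos: [0.5505, -0.0642, 0.2253]
ee_rot: [0.99, 0.144, 0.0, -0.0]
contact_force: [-0.3, 0.4, -0.6]
width: 0.0002
finger_force: 0.0
----
fin dir -161.81866 width mm 11.815612431703649 axis offset mm 0.3914308441924624
idx mean [ 0.54001545 -0.06922072] ang -161.56936820957185 off finline mm 0.8004530986295815
idx tip [ 0.54747429 -0.06979646] ang -159.65979755186592 off finline mm 3.674804509759643
----
fin dir -162.58665 width mm 11.725977557599848 axis offset mm -0.36469826897149105
idx mean [ 0.54006017 -0.06929994] ang -161.51493539313762 off finline mm 1.3932892234773189
idx tip [ 0.54726218 -0.06918622] ang -160.08445656001794 off finline mm 3.4400805114316815
flap pts 1567 z mean 0.048346757095124364 tilt rad -0.0010453946546969289
shoe z 0.04837520288293928
[ 0.550366   -0.06387668  0.22512069] 19.1167
mug 3.232996632996633 10.160000000000082
disp 2.643097643097643 7.0
rest 2.964983164983165 10.0
tool top z 0.03901366898931809
```

```bash
python3 -c "
from plant import *
print(close_job())"
```

```text
the job is handed in; nothing more can be done
None
```

The job is handed in after about 19 s of robot time: the flap was levered up, the pry blade lies flat on the bamboo board, the dial's fin points at the arrow to within about 1°, and the flap is pressed fully down again. The mug, dispenser and chopstick rest show no change in the top camera; I checked the arrow only by its measured position, which stayed the same within a few millimetres.

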